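Shut the spool's side of the display case

TASK

The small display case on the worktop has two sliding doors and both have been left partly open. The left door belongs to the left bay and the right door to the right bay: push the door of the bay that holds the copper wire spool outward along its track until it is fully shut against the side of the case, and leave the other door open.

Things in the scene. Friction and masses are not known exactly. Their poses are not given: they have to be found in the camera images.
- case: grey display case fixed on the worktop, 150 deep (x) x 320 wide (y) x 110 mm high, turned up to 15 degrees; clear roof, middle wall, a left and a right bay. Origin: centre of its underside; x to its back, y to its left seen from the front, z up. Two clear doors with aluminium edges slide along y at its front. Push or pinch their black tabs from above; the space between the two tabs is free.
- left_door (a joint): opening of the left (+y) door in m: 0 = shut against the left side, up to 0.1 as it slides to the middle (-y). It carries one black upright tab, 26 (x) x 14 (y) x 34 mm high, z = 113 to 147 mm, centred in the case frame at x = -62 mm, y = 145 mm - opening. 0.25 kg, about 2 N friction, stays where left.
- right_door (a joint): opening of the right (-y) door in m: 0 = shut against the right side, up to 0.1 as it slides to the middle (+y). It carries one black upright tab, 26 (x) x 14 (y) x 34 mm high, z = 113 to 147 mm, centred in the case frame at x = -62 mm, y = -145 mm + opening. 0.25 kg, about 2 N friction, stays where left.
- spool_mid (a point): centre, half-way up, of the spool of copper wire with black flanges, about 70 mm across, 50 mm high, standing in the left or right bay: its y in the case frame is about +75 mm (left) or -75 mm (right). A pink round tin, 66 mm across, 64 mm high, stands in the other bay.

How it is judged:
By the outcome, as a careful person would: the job done as asked, in the order asked, and still so for the second after the job is handed in, with the robot touching nothing.
It also fails if it takes over 32 s, if anything falls off the work surface, if the arm or the gripper's body presses on something with over 40 N, if the wrist force passes 120 N, or if a joint passes its speed limit or range.

ROBOT

A 6-joint arm with a two-finger parallel gripper is mounted at the origin on a cart in front of the work surface, level with it; the furniture and walls round the work are solid. World frame = base frame: x ahead of the robot, y to its left, z up, the work surface at z = 0. Lengths are in m, angles in degrees, forces in N, time in s.
With the tool pointing down it reaches from about 0.35 to 0.875 m from the base axis. Payload 4.2 kg.
Tool frame: the origin (TCP) lies midway between the tips of the shut fingers; the grasp point (between the pads) lies 19 mm behind it; z points along the fingers, y is the line along which they close (so a half turn about z gives the same grasp; the last joint's range is limited). The gripper opens to 87 mm and grips with 3 to 60 N. Pads are 19 mm wide; open, the fingers measure 117 mm over their backs; the gripper's body (75 mm by 190 mm) begins 51 mm behind the grasp point.
Start: joints at [85.233, 22.042, 0.453, 0, -68.411, -14.817], TCP at [0.209, 0.589, 0.223] pointing down, gripper open.
Joint ranges: [-179.83, 179.83], [-69.29, 118.12], [-61.27, 80.66], [-181.25, 117.63], [-171.15, -9.14], [-177.46, 177.46]. Speed limits (degrees/s): [159.86, 159.86, 180, 180, 180, 180].

INTERFACE

Orientations are given as a 3x3 rotation matrix whose columns are the frame's x, y, z axes.
In Python, from station import r, cams gives the robot as it stands.
- The arm moves only by the tool play_rows, never from a script. Its argument "commands" is text: rows parted by semicolons, each of 6 numbers parted by spaces: the shift along the world's x, y, z normalised to -1 to 1, where 1 is 30 mm, then the turn, a rotation vector about the world's x, y, z normalised to -1 to 1, where 1 is 0.15 rad. A call has 1 to 20 rows; each row shifts and turns the commanded pose from where the row before left it; what a row does not reach is not made up. A row lasts 1/10 s, in which the tool goes at most 50 mm and 8.59 degrees, less where a joint would pass 70% of its speed; a pose out of reach is approached as far as the arm can. A call with a number of a shift or a turn outside -1 to 1 is refused whole. A call with a gripper value outside its range is refused whole. "grip" is the finger opening in mm, from 0 to 87, set as the call begins (left out, the last holds). The fingers move at their own pace and stop on an object; the grip force is fixed at half the most. Time passes only in rows, so rows that do not move let the fingers close. It gives the time, the measured TCP pose, the force, the opening and the grip force at its end, in the units of the state.
- r.sense(): the state, without advancing time (a new reading comes with each control period).
- cams.capture(name): name is "side" or "top" or "wrist"; returns (picture, depth): 420x560x3 uint8, blue, green, red; 420x560 float32, m along the optical axis (not along the pixel's ray), 0 where there is no reading.
- cams.camera_info(name): a dict with "mtx" (3x3 intrinsics, pixels), "R" (3x3) and "t" (3): a world point X has camera coordinates R X + t. Camera axes: x right, y down, z forward; pixel columns grow to the right and rows downward; lengths in m; the calibration is good to about 2 mm. The wrist camera is an equidistant fisheye: a pixel r from the principal point sees the ray r / f radians off the axis. A picture is of the moment at which its call begins: read the wrist's pose just before it. camera_info takes no time and is no camera call; for the wrist camera it gives the pose at the moment of the call.
- r.finish_job(): hands the job in; it is judged then, once.
The state is a dict: "time_s": time; "joints": joint angles; "joint_velocities": joint speeds; "effort": joint torques, N m; "tcp_pos": TCP position; "ee_rot": TCP orientation; "wrist_force": force on the tool from outside, world axes, zero at the start; "moment": the same for the moment, N m; "gripper_width": opening from 0.0 (shut) to 1.0 (fully open); "gripper_force": force on a finger pad.
Only numpy, scipy, OpenCV 4.12 (cv2) and the standard library are available. Lean on these libraries where they do the work, as an engineer would, in place of code of your own. Each camera call takes 0.05 s, during which the arm holds its last target. There are 200 camera calls.

## Working session

There is one attempt and no reset: what is moved stays moved. The work goes in short steps, Python scripts to look and compute and a tool call to move; the robot and the scene stay as the last step left them, time stands still between calls to the robot, and variables do not carry over. Pictures are saved under pics/ and viewed, at most 10 in all, crops included, and the job is handed in when it is done.

Besides the shell and the picture viewer there is one more tool, called after "Call:" in YAML: its name, and indented under it one key for each argument. play_rows: Moves the arm, as the interface text tells. Scaled input: -1 to 1 covers 30 mm each way for a shift and 0.15 rad each way for a turn. Its arguments: {"type":"object","properties":{"commands":{"type":"string"},"grip":{"type":"number"}},"required":["commands"]}

```bash
mkdir -p pics; python3 - <<'E'
from station import r,cams
import cv2,numpy as np
for n in("top","side"):
    p,d=cams.capture(n);cv2.imwrite(f"pics/{n}0.png",p);np.save(f"{n}d.npy",d)
    i=cams.camera_info(n);print(n,i)
s=r.sense();print(s["time_s"],s["tcp_pos"],s["ee_rot"])
E
```

```text
top {'mtx': array([[410.67932631,   0.        , 283.7714367 ],
       [  0.        , 410.67932631, 211.90390482],
       [  0.        ,   0.        ,   1.        ]]), 'R': array([[ 0.02980824, -0.99954164, -0.00529   ],
       [-0.97534201, -0.02792792, -0.21892463],
       [ 0.21867654,  0.01168532, -0.97572743]]), 't': array([-0.16636232,  0.57796151,  0.78995244])}
side {'mtx': array([[527.83549893,   0.        , 278.01030264],
       [  0.        , 527.83549893, 205.76986538],
       [  0.        ,   0.        ,   1.        ]]), 'R': array([[ 0.27332653, -0.96186295, -0.01059555],
       [-0.85109558, -0.23668819, -0.468631  ],
       [ 0.44825096,  0.13710711, -0.88333047]]), 't': array([-0.31938565,  0.48488295,  0.66734961])}
0.1 [0.20928032 0.58833456 0.22155619] [[ 9.42081449e-01 -3.35383645e-01 -5.94556822e-04]
 [-3.35384161e-01 -9.42079486e-01 -1.92508092e-03]
 [ 8.55208712e-05  2.01298796e-03 -9.99997970e-01]]
```

View pics/top0.png

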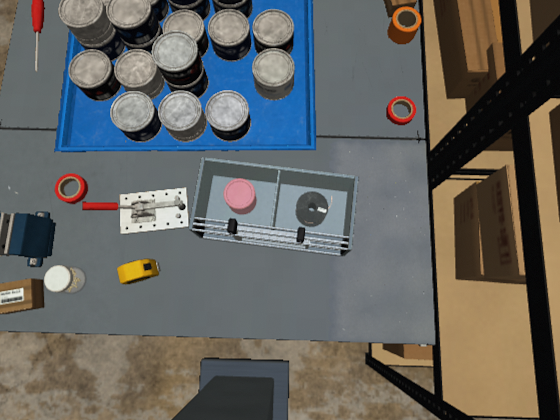

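View pics/side0.png

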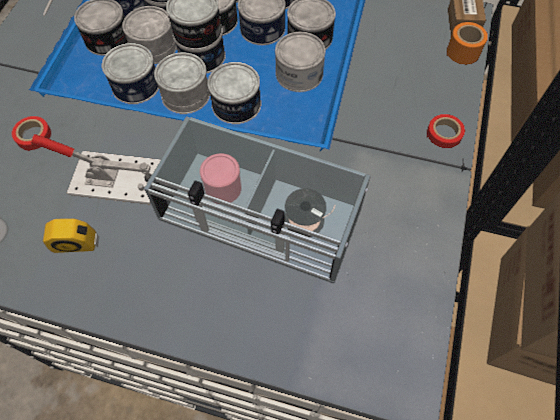

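Both views show the black spool in the right bay (top px 314,208), the pink tin in the left bay, and tabs at top px (233,227) and (300,235). So the right door has to move towards -y.

```bash
python3 - <<'E'
from station import cams
import cv2,numpy as np
def mask(n,b):
    p=cv2.imread(f"pics/{n}0.png");m=np.zeros(p.shape[:2],np.uint8);u,v,w,h=b
    m[v:v+h,u:u+w]=(p[v:v+h,u:u+w].max(2)<45)
    k,l,s,c=cv2.connectedComponentsWithStats(m);j=1+s[1:,4].argmax();return s[j],c[j]
P={}
for n,bs in dict(top=[(222,212,24,30),(290,222,24,28)],side=[(183,176,28,32),(264,202,28,34)]).items():
    i=cams.camera_info(n);P[n]=(i["mtx"]@np.c_[i["R"],i["t"]],[mask(n,b) for b in bs])
X=[]
for k in(0,1):
    a=P["top"][1][k];b=P["side"][1][k];print(a,b)
    q=cv2.triangulatePoints(P["top"][0],P["side"][0],a[1],b[1])[:,0];q=q[:3]/q[3];X.append(q);print("tab",q)
# plane cast z=.13 each, and case top corners z=.11 from top view
def ray(n,uv,z):
    i=cams.camera_info(n);d=i["R"].T@np.linalg.inv(i["mtx"])@[*uv,1];c=-i["R"].T@i["t"];return (c+d*(z-c[2])/d[2]).round(4)
for n in P:
  for k in(0,1): print(n,ray(n,P[n][1][k][1],.132))
for uv in[(204,158),(357,177)]: print("back corner",ray("top",uv,.11))
d=X[0]-X[1];print("sep",np.hypot(*d[:2]),"yaw",np.degrees(np.arctan2(-d[0],d[1])))
for n in P:
    p=cv2.imread(f"pics/{n}0.png");c=p[190:260,185:360] if n=="top" else p[150:285,140:370]
    cv2.imwrite(f"pics/{n}c.png",cv2.resize(c,None,fx=3.4,fy=3.4,interpolation=2))
E
```

```text
(array([227, 219,  10,  15, 113], dtype=int32), array([232.15044248, 226.03539823])) (array([188, 181,  16,  25, 189], dtype=int32), array([196.54497354, 193.13227513]))
tab [ 0.53912323 -0.05247151  0.12241022]
(array([297, 228,   8,  15,  93], dtype=int32), array([300.68817204, 234.52688172])) (array([271, 210,  14,  24, 144], dtype=int32), array([277.70833333, 222.11111111]))
tab [ 0.52626444 -0.18352345  0.1207294 ]
top [ 0.537  -0.0533  0.132 ]
top [ 0.5245 -0.1834  0.132 ]
side [ 0.5346 -0.056   0.132 ]
side [ 0.5209 -0.185   0.132 ]
back corner [0.6793 0.0148 0.11  ]
back corner [ 0.6478 -0.2941  0.11  ]
sep 0.13168128059619696 yaw -5.603913497990385
```

View pics/sidec.png

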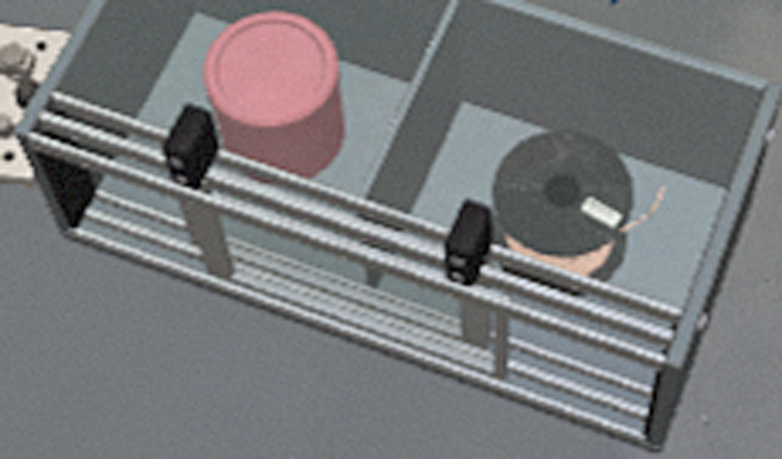

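The tabs are 131 mm apart and the case yaw is about -5.7°. The right tab sits about 87 mm open. I'll go above the gap with the fingers shut.

Call:
play_rows:
  commands: "0.45 -0.98 0.3 0 0 0.163;0.45 -0.98 0.3 0 0 0.163;0.45 -0.98 0.3 0 0 0.163;0.45 -0.98 0 0 0 0.163;0.45 -0.98 0 0 0 0.163;0.45 -0.98 0 0 0 0.163;0.45 -0.98 0 0 0 0.163;0.45 -0.98 0 0 0 0.163;0.45 -0.98 0 0 0 0.163;0.45 -0.98 0 0 0 0.163;0.45 -0.98 0 0 0 0;0.45 -0.98 0 0 0 0;0.45 -0.98 0 0 0 0;0.45 -0.98 0 0 0 0;0.45 -0.98 0 0 0 0;0.45 -0.98 0 0 0 0;0.45 -0.98 0 0 0 0;0.45 -0.98 0 0 0 0;0.45 -0.98 0 0 0 0;0.45 -0.98 0 0 0 0"
  grip: 0

```text
time_s: 2.1
tcp_pos: [0.4795, -0.0005, 0.2493]
ee_rot: [[0.995, -0.097, -0.001], [-0.097, -0.995, 0.0], [-0.001, -0.0, -1.0]]
wrist_force: [1.0, 0.6, -0.4]
gripper_width: 0.002
gripper_force: 0.0
```

Call:
play_rows:
  commands: "0.43 -0.98 0 0 0 0;0.43 -0.98 0 0 0 0;0.43 -0.98 0 0 0 0;0.43 -0.98 0 0 0 0;0 0 0 0 0 0;0 0 0 0 0 0"

```text
time_s: 2.7
tcp_pos: [0.5307, -0.1172, 0.2487]
ee_rot: [[0.995, -0.099, -0.002], [-0.099, -0.995, 0.0], [-0.002, -0.0, -1.0]]
wrist_force: [0.0, 0.1, -0.2]
gripper_width: 0.002
gripper_force: 0.0
```

```bash
python3 - <<'E'
from station import r,cams
import cv2
s=r.sense();print(s["time_s"],s["tcp_pos"],s["ee_rot"].round(3),s["wrist_force"],s["gripper_width"])
p,d=cams.capture("side");cv2.imwrite("pics/side1.png",p)
E
```

```text
2.7 [ 0.53066422 -0.1171913   0.24871178] [[ 0.995 -0.099 -0.002]
 [-0.099 -0.995  0.   ]
 [-0.002 -0.    -1.   ]] [ 0.0441439   0.10308055 -0.2347481 ] 0.002055848242509627
```

View pics/side1.png

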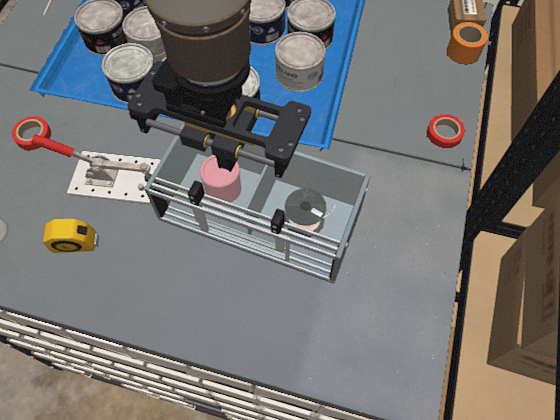

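The shut fingers are between the tabs at safe height (tabs at side px 196,193 and 278,222). Next I'll descend, then approach.

Call:
play_rows:
  commands: "0 0 -0.8 0 0 0;0 0 -0.8 0 0 0;0 0 -0.8 0 0 0;0 0 -0.8 0 0 0;0 0 -0.7 0 0 0;0 0 -0.2 0 0 0;0 0 0 0 0 0;-0.03 -0.3 0 0 0 0;-0.03 -0.3 0 0 0 0;-0.03 -0.3 0 0 0 0;-0.03 -0.3 0 0 0 0"

```text
time_s: 3.85
tcp_pos: [0.5276, -0.1538, 0.1272]
ee_rot: [[0.995, -0.098, 0.001], [-0.098, -0.995, -0.0], [0.001, -0.0, -1.0]]
wrist_force: [0.1, -0.4, -0.2]
gripper_width: 0.001
gripper_force: 0.0
```

Call:
play_rows:
  commands: "-0.02 -0.2 0 0 0 0;-0.02 -0.2 0 0 0 0;-0.02 -0.2 0 0 0 0;-0.02 -0.2 0 0 0 0;-0.02 -0.2 0 0 0 0;-0.02 -0.2 0 0 0 0"

```text
time_s: 4.45
tcp_pos: [0.5238, -0.189, 0.1266]
ee_rot: [[0.995, -0.097, -0.0], [-0.097, -0.995, 0.0], [-0.0, -0.0, -1.0]]
wrist_force: [-0.2, 2.4, 2.0]
gripper_width: 0.004
gripper_force: 1.2
```

In contact: 2.4 N, which matches the door friction. Continuing.

Call:
play_rows:
  commands: "-0.02 -0.2 0 0 0 0;-0.02 -0.2 0 0 0 0;-0.02 -0.2 0 0 0 0;-0.02 -0.2 0 0 0 0;-0.02 -0.2 0 0 0 0;-0.02 -0.2 0 0 0 0;-0.02 -0.2 0 0 0 0;-0.01 -0.1 0 0 0 0;-0.01 -0.1 0 0 0 0;0 0 0 0 0 0"

```text
time_s: 5.45
tcp_pos: [0.519, -0.2373, 0.1265]
ee_rot: [[0.995, -0.097, -0.0], [-0.097, -0.995, -0.0], [0.0, 0.0, -1.0]]
wrist_force: [0.2, 0.1, -0.1]
gripper_width: 0.004
gripper_force: 0.0
```

Call:
play_rows:
  commands: "-0.005 -0.05 0 0 0 0;-0.005 -0.05 0 0 0 0;0 0 0 0 0 0"

```text
time_s: 5.75
tcp_pos: [0.5188, -0.2398, 0.1265]
ee_rot: [[0.995, -0.097, -0.0], [-0.097, -0.995, -0.0], [-0.0, 0.0, -1.0]]
wrist_force: [1.0, 1.4, 1.3]
gripper_width: 0.004
gripper_force: 0.6
```

Call:
play_rows:
  commands: "-0.005 -0.05 0 0 0 0;-0.005 -0.05 0 0 0 0;-0.005 -0.05 0 0 0 0;0 0 0 0 0 0"

```text
time_s: 6.15
tcp_pos: [0.5183, -0.2445, 0.1265]
ee_rot: [[0.995, -0.097, 0.0], [-0.097, -0.995, -0.0], [0.0, 0.0, -1.0]]
wrist_force: [-0.4, 1.0, 0.4]
gripper_width: 0.003
gripper_force: 0.7
```

Call:
play_rows:
  commands: "-0.005 -0.05 0 0 0 0;-0.005 -0.05 0 0 0 0;0 0 0 0 0 0"

```text
time_s: 6.45
tcp_pos: [0.518, -0.2475, 0.1265]
ee_rot: [[0.995, -0.097, -0.0], [-0.097, -0.995, -0.0], [-0.0, 0.0, -1.0]]
wrist_force: [0.4, 1.8, 0.3]
gripper_width: 0.003
gripper_force: 0.6
```

Call:
play_rows:
  commands: "-0.005 -0.05 0 0 0 0;-0.005 -0.05 0 0 0 0;0 0 0 0 0 0"

```text
time_s: 6.75
tcp_pos: [0.5177, -0.2505, 0.1265]
ee_rot: [[0.995, -0.097, 0.0], [-0.097, -0.995, -0.0], [0.0, 0.0, -1.0]]
wrist_force: [-0.4, 1.3, 0.2]
gripper_width: 0.008
gripper_force: 0.6
```

Not at the stop yet.

Call:
play_rows:
  commands: "-0.005 -0.05 0 0 0 0;-0.005 -0.05 0 0 0 0;0 0 0 0 0 0"

```text
time_s: 7.05
tcp_pos: [0.5174, -0.2531, 0.1265]
ee_rot: [[0.995, -0.097, 0.0], [-0.097, -0.995, 0.0], [0.0, -0.0, -1.0]]
wrist_force: [0.2, 3.3, 0.4]
gripper_width: 0.007
gripper_force: 1.6
```

```bash
python3 - <<'E'
from station import r,cams
import cv2
p,d=cams.capture("side");cv2.imwrite("pics/side2.png",cv2.resize(p[100:300,120:400],None,fx=2.8,fy=2.8))
E
```

```text
(no output)
```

View pics/side2.png

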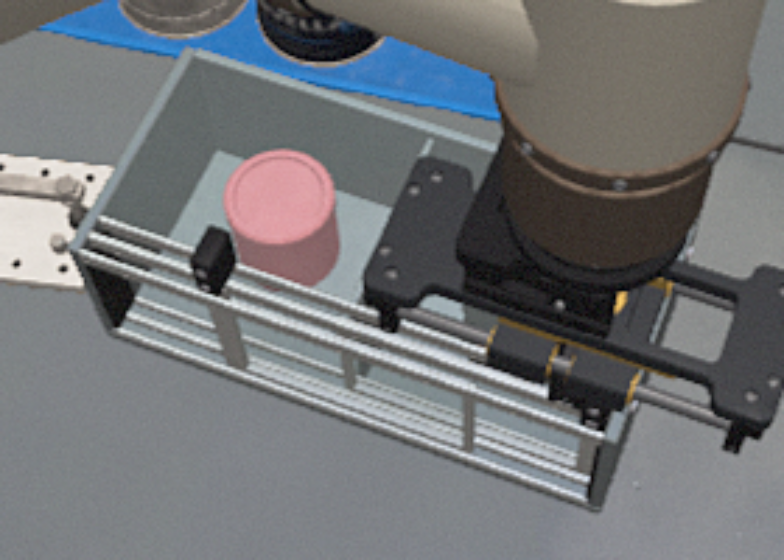

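The right tab (crop px ~593,415) is at the right side wall and the left tab hasn't moved (~213,258). I'll press on to confirm the stop.

Call:
play_rows:
  commands: "-0.005 -0.05 0 0 0 0;-0.005 -0.05 0 0 0 0;0 0 0 0 0 0"

```text
time_s: 7.4
tcp_pos: [0.5174, -0.2532, 0.1265]
ee_rot: [[0.995, -0.097, 0.0], [-0.097, -0.995, 0.004], [0.0, -0.004, -1.0]]
wrist_force: [1.8, 15.0, 3.4]
gripper_width: 0.002
gripper_force: 7.3
```

Call:
play_rows:
  commands: "-0.003 -0.03 0 0 0 0;-0.003 -0.03 0 0 0 0;0 0 0 0 0 0"

```text
time_s: 7.7
tcp_pos: [0.5174, -0.2534, 0.1265]
ee_rot: [[0.995, -0.097, 0.001], [-0.097, -0.995, 0.007], [0.0, -0.007, -1.0]]
wrist_force: [0.9, 20.4, 6.1]
gripper_width: 0.005
gripper_force: 10.5
```

The stop is firm: force rises to 20 N with no motion. Back off inward, lift and check.

Call:
play_rows:
  commands: "0.01 0.1 0 0 0 0;0.02 0.2 0 0 0 0;0.03 0.3 0 0 0 0;0 0 0.4 0 0 0;0 0 0.8 0 0 0;0 0 0.8 0 0 0;0 0 0.8 0 0 0;0 0 0.8 0 0 0;-0.5 0.5 0.5 0 0 0;-0.8 0.5 0 0 0 0;-0.8 0.5 0 0 0 0;-0.8 0.5 0 0 0 0;0 0 0 0 0 0;0 0 0 0 0 0"

```text
time_s: 9.1
tcp_pos: [0.4319, -0.1804, 0.251]
ee_rot: [[0.995, -0.097, 0.003], [-0.097, -0.995, -0.001], [0.003, 0.001, -1.0]]
wrist_force: [-0.1, -0.7, 0.8]
gripper_width: 0.004
gripper_force: 0.0
```

```bash
python3 - <<'E'
from station import r,cams
import cv2
p,d=cams.capture("side");cv2.imwrite("pics/side3.png",cv2.resize(p[100:300,120:400],None,fx=2.8,fy=2.8))
s=r.sense();print(s["time_s"],s["tcp_pos"],s["wrist_force"])
E
```

```text
9.15 [ 0.43230936 -0.18052368  0.25059804] [ 0.32360804  0.09005914 -0.73138853]
```

View pics/side3.png

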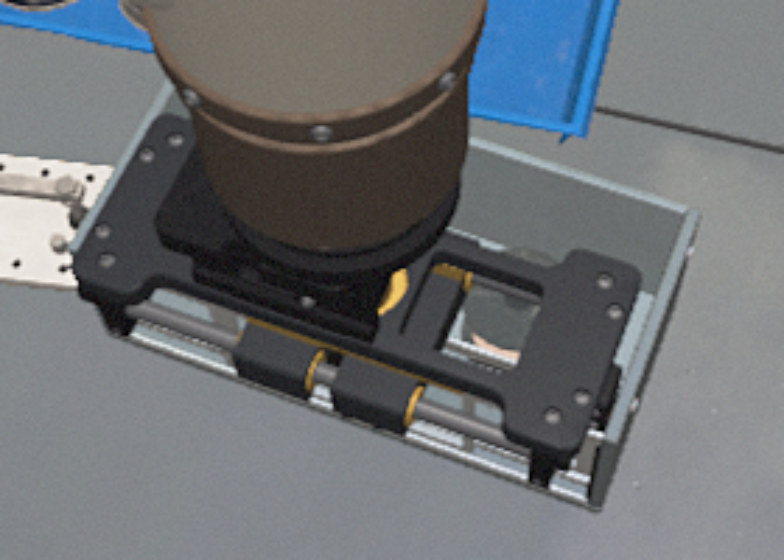

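The gripper blocks the view, although part of the right tab shows at (608,395). Moving aside towards +y.

Call:
play_rows:
  commands: "0 0.9 0 0 0 0;0 0.9 0 0 0 0;0 0.9 0 0 0 0;0 0.9 0 0 0 0;0 0.9 0 0 0 0;0 0.9 0 0 0 0;0 0.9 0 0 0 0;0 0.9 0 0 0 0;0 0.9 0 0 0 0;0 0.9 0 0 0 0;0 0.9 0 0 0 0;0 0.9 0 0 0 0;0 0.9 0 0 0 0;0 0 0 0 0 0;0 0 0 0 0 0"

```text
time_s: 10.65
tcp_pos: [0.4323, 0.1713, 0.2493]
ee_rot: [[0.995, -0.097, -0.001], [-0.097, -0.995, -0.001], [-0.0, 0.001, -1.0]]
wrist_force: [0.0, 0.3, 0.2]
gripper_width: 0.007
gripper_force: 0.0
```

```bash
python3 - <<'E'
from station import r,cams
import cv2
p,d=cams.capture("side");cv2.imwrite("pics/side4.png",cv2.resize(p[100:300,120:400],None,fx=2.8,fy=2.8))
s=r.sense();print(s["time_s"],s["tcp_pos"],s["wrist_force"])
E
```

```text
10.7 [0.43217138 0.17072288 0.24931178] [ 0.24541608  0.24296228 -0.02100213]
```

View pics/side4.png

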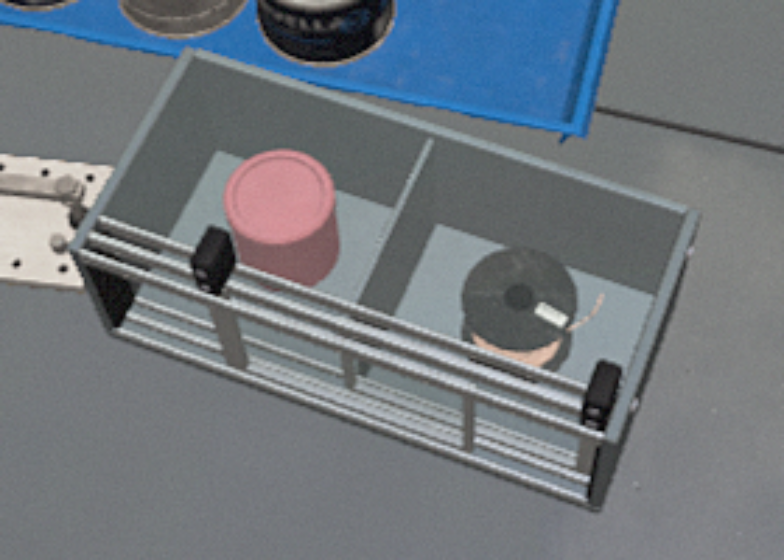

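The right tab is against the right side (602,393) and the left tab is where it was (213,260). The arm is clear, so I'm handing in.

```bash
python3 -c "
from station import r
print(r.finish_job())"
```

```text
the job is handed in; nothing more can be done
None
```

I pushed the right door, the one on the bay holding the copper spool, fully shut against its end stop, left the left door open as it was, and handed the job in at about 10.7 s with the arm clear; no verdict was returned.

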